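# Set up the weighted glue-up of a ukulele bridge

### The job

Do the dry run for gluing a ukulele bridge: lay the dark bridge flat on the bare pale patch of the ukulele's top, lined up with the patch, with the pale maple caul centred along the top of it and the brass weight (not the steel one) standing centred on the caul. Set the orange stop block on the ukulele's top right behind the bridge, on the side away from the sound hole, centred on the bridge and parallel to it with a gap of at most 1 cm, and lay the blue cover centred over the sound hole with its knob up. Leave the steel weight, both bottles and the jar standing where they are.

Things in the scene. Friction and masses are not known exactly. Their poses are not given: they have to be found in the camera images.
- ukulele: Fixed ukulele body without neck, on its back, turned any way round; 246 long (x), 176 wide, flat brown top 62 above the bench. Origin: on the bench under its middle; x to the neck end (narrower bout, pale block at its end), y left, z up. Sound hole (flat black disc, radius 23, nothing falls in) centred at x +42, y 0. Bare pale patch, 26 along x by 82 along y, centred at x -48, y 0
- bridge_c (a point): Loose dark rosewood bridge, a flat bar 80 long (x) by 24 wide (y) by 9 high, with a thin pale line along its top. Point: its centre, half-way up. It is the same either way round. 25 g
- caul_c (a point): Loose pale maple caul, a plain bar 60 long (x) by 24 wide (y) by 16 high. Point: its centre, half-way up. 30 g
- brass_weight_c (a point): Loose brass (yellow metal) cylinder, 36 in diameter, 42 high, upright, 0.35 kg. Point: its centre, half-way up
- stop_block_c (a point): Loose orange plastic stop block 50 long (x) by 26 wide (y) by 24 high, 60 g. Point: its centre, half-way up
- cover_c (a point): Loose blue sound-hole cover: a disc 66 in diameter and 6 thick with a round knob on its middle, 22 in diameter and 22 high (28 overall). Point: on its axis, half-way up the whole (14 above its underside). 40 g
- steel_weight_c (a point): Bystander, loose: grey steel cylinder of the same size as the brass one, 36 in diameter, 42 high. Point: its centre. Not to be used or moved
- glue_bottle_c (a point): Bystander, loose: amber glue bottle with a paper label and a red cap, 41 in diameter, 100 high. Point: its centre. Not to be moved
- white_bottle_c (a point): Bystander, loose: small white bottle with a pointed nozzle, 34 in diameter, 92 high. Point: its centre. Not to be moved
- jar_c (a point): Bystander, loose: amber glass jar with a yellow lid, 56 in diameter, 66 high. Point: its centre. Not to be moved. (A green wax tin, 60 in diameter, 23 high, also stands about and plays no part)

How it is judged:
At the end, for the whole second after the job is handed in: At rest, flat and upright on the ukulele: bridge on the patch (8 mm, 0.14 rad), caul on bridge and brass weight on caul (centres 8 mm), stop block behind the bridge (centres 40 mm apart at most, 15 mm off the centre line), bars parallel (0.18 rad), cover over the hole (10 mm) (x of bridge_c in the frame of ukulele between -0.056 and -0.04 m and y of bridge_c in the frame of ukulele between -0.008 and 0.008 m and z of bridge_c in the frame of ukulele between 0.0635 and 0.0695 m and angle between the x axis of bridge_c and the y axis of ukulele, either way round below 0.14 rad and horizontal distance between caul_c and bridge_c below 0.008 m and angle between the x axis of each of caul_c, stop_block_c and the x axis of bridge_c, either way round below 0.18 rad and z of caul_c in the frame of ukulele between 0.076 and 0.082 m and horizontal distance between brass_weight_c and caul_c below 0.008 m and z of brass_weight_c in the frame of ukulele between 0.105 and 0.111 m and horizontal distance between stop_block_c and bridge_c below 0.04 m and x of stop_block_c in the frame of ukulele between -0.1 and -0.063 m and y of stop_block_c in the frame of ukulele between -0.015 and 0.015 m and z of stop_block_c in the frame of ukulele between 0.071 and 0.077 m and x of cover_c in the frame of ukulele between 0.032 and 0.052 m and y of cover_c in the frame of ukulele between -0.01 and 0.01 m and z of cover_c in the frame of ukulele between 0.073 and 0.079 m and linear speed of each of bridge, caul, brass_weight, stop_block, cover below 0.02 m/s and angle between each of bridge_c, caul_c, brass_weight_c, stop_block_c, cover_c's own z axis and vertical below 0.08 rad); the robot touches nothing.
It fails at once if the steel weight is moved more than 30 mm (distance of steel_weight_c from where it was at the start of the episode above 0.03 m).
It fails at once if the glue bottle is moved more than 30 mm (distance of glue_bottle_c from where it was at the start of the episode above 0.03 m).
It fails at once if the white bottle is moved more than 30 mm (distance of white_bottle_c from where it was at the start of the episode above 0.03 m).
It fails at once if the jar is moved more than 30 mm (distance of jar_c from where it was at the start of the episode above 0.03 m).
It also fails if it takes over 128 s, if anything falls off the work surface, if the arm or the gripper's body presses on something with over 40 N, if the wrist force passes 120 N, or if a joint passes its speed limit or range.

### The arm

A 6-joint arm with a two-finger parallel gripper is mounted at the origin on the work surface. World frame = base frame: x ahead of the robot, y to its left, z up, the work surface at z = 0. Lengths are in m, angles in rad, forces in N, time in s.
With the tool pointing down it reaches from about 0.325 to 0.9 m from the base axis. Payload 6.1 kg.
Tool frame: the origin (TCP) lies on the centre line of the jaws, within the pads' length; the fingertips stand 14 mm ahead of it and the grasp point (between the pads) lies 5 mm behind it; z points along the fingers, y is the direction in which the jaws open and shut (so a half turn about z gives the same grasp; the last joint's range is limited). The gripper opens to 87 mm and grips with 3 to 60 N. Pads are 19 mm wide; open, the fingers measure 117 mm over their backs; the gripper's body (75 mm by 190 mm) begins 51 mm behind the grasp point.
Start: joints at [-1.363, 0.22, 1.526, -0, 1.395, -0.126], TCP at [0.205, -0.59, 0.204] pointing down, gripper open.
Joint ranges: [-2.98, 2.98], [-0.91, 2.08], [0.09, 2.57], [-1.24, 4.39], [0.2, 2.65], [-2.68, 2.68]. Speed limits (rad/s): [2.57, 2.57, 3.01, 3.14, 3.14, 3.14].

### API

Orientations are given as a rotation vector (axis times angle).
In Python, from workcell import observe, get_image, calibration, finish_job gives the robot as it stands.
- The arm moves only by the shell command python3 -m creep 'ROWS'. ROWS is JSON, a list that holds one entry, the list of rows, each a list of 5 numbers: the shift along the tool's x, y, z in m, then the turn about the tool's z in rad, then the opening, from 0 (shut) to 1 (fully open). A call has 1 to 20 rows; each row is the pose to reach, as a shift and turn from the pose commanded when the call began, along the tool's axes at that moment; what a row does not reach only later rows make up. A row lasts 1/8 s, in which the tool goes at most 62.5 mm and 10.7 degrees, less where a joint would pass 70% of its speed; a pose out of reach is approached as far as the arm can. A call with a gripper value outside its range is refused whole. The fingers move at their own pace and stop on an object; the grip force is fixed at half the most. Time passes only in rows, so rows that repeat a pose let the fingers close. It gives the time, the measured TCP pose, the force and the opening at its end, in the units of the state.
- observe(): the state, without advancing time (a new reading comes with each control period).
- get_image(name): name is "scene" or "top" or "wrist"; returns the picture (400x640x3 uint8, red, green, blue); there is no depth.
- calibration(name): a dict with "K" (3x3 intrinsics, pixels), "k1" (the pictures are not rectified: a ray, as slopes to the right and down, at radius r is drawn at 1 + k1 r^2 times it, then the intrinsics apply), "view" (4x4, takes a point from world to camera coordinates). Camera axes: x right, y down, z forward; pixel columns grow to the right and rows downward; lengths in m; the calibration is good to about 2 mm. A picture is of the moment at which its call begins: read the wrist's pose just before it. calibration takes no time and is no camera call; for the wrist camera it gives the pose at the moment of the call.
- finish_job(): hands the job in, once; it reports no verdict.
The state is a dict: "time": time; "joint_positions": joint angles; "qvel": joint speeds; "joint_efforts": joint torques, N m; "tcp_pos": TCP position; "ee_rot": TCP orientation; "contact_force": force on the tool from outside, world axes, zero at the start; "wrist_torque": the same for the moment, N m; "width": opening from 0.0 (shut) to 1.0 (fully open).
Only numpy, scipy, OpenCV 4.12 (cv2) and the standard library are available. Lean on these libraries where they do the work, as an engineer would, in place of code of your own. Each camera call takes 0.05 s, during which the arm holds its last target. There are 200 camera calls.

## Working session

There is one attempt and no reset: what is moved stays moved. The work goes in short steps, Python scripts to look and compute and a shell command to move; the robot and the scene stay as the last step left them, time stands still between calls to the robot, and variables do not carry over. Pictures are saved under pics/ and viewed, about 12 in all and at most 16, crops included, and the job is handed in when it is done.

```bash
mkdir -p pics; ls
cat > h.py <<'E'
import numpy as np,cv2
from workcell import observe,get_image,calibration,finish_job
def save(n,im): cv2.imwrite(f'pics/{n}.png',im[:,:,::-1])
def ray(c,uv):
    K=np.array(c['K']);V=np.array(c['view']);uv=np.atleast_2d(uv).astype(float)
    d=(uv-K[:2,2])/[K[0,0],K[1,1]];s=d.copy()
    for _ in range(20): s=d/(1+c['k1']*(s**2).sum(1,keepdims=True))
    w=np.c_[s,np.ones(len(s))]@V[:3,:3]; o=-V[:3,:3].T@V[:3,3]
    return o,w
def plane(c,uv,z):
    o,w=ray(c,uv); return (o+w*((z-o[2])/w[:,2])[:,None])[:,:2]
def proj(c,P):
    K=np.array(c['K']);V=np.array(c['view']);p=np.atleast_2d(P)@V[:3,:3].T+V[:3,3]
    s=p[:,:2]/p[:,2:];s=s*(1+c['k1']*(s**2).sum(1,keepdims=True));return s*[K[0,0],K[1,1]]+K[:2,2]
E
python3 - <<'E'
from h import *
print(observe())
for n in('top','scene'):
    c=calibration(n);print(n,c);im=get_image(n);save(n+'0',im);np.save(n+'0',im)
E
```

```text
pics
{'time': 0.0, 'joint_positions': array([-1.36313360e+00,  2.21247905e-01,  1.52764882e+00, -3.38875809e-05,
        1.39466071e+00, -1.26156570e-01]), 'qvel': array([ 1.25682124e-03, -4.20679084e-04,  3.10752373e-04, -4.18611768e-05,
        9.86680552e-04, -6.70224693e-04]), 'joint_efforts': array([-1.79363083e-04, -4.94599450e+01, -3.87389338e+01,  6.99650031e-02,
        5.69730811e-02, -1.54911090e-04]), 'tcp_pos': array([ 0.20459686, -0.58985898,  0.20310383]), 'ee_rot': array([-3.09599751e+00, -5.21614153e-01,  1.77983534e-04]), 'contact_force': array([ 0.28308733,  0.50423208, -0.49297053]), 'wrist_torque': array([ 0.01955548, -0.01960327, -0.02658049]), 'width': 0.9961043391926775}
top {'K': array([[366.0893268 ,   0.        , 316.87473692],
       [  0.        , 366.0893268 , 199.23808387],
       [  0.        ,   0.        ,   1.        ]]), 'k1': 0.004666613646812049, 'view': array([[ 0.00780968, -0.99992676, -0.00924588, -0.01231307],
       [-0.99288759, -0.00665557, -0.11886939,  0.53566095],
       [ 0.11879914,  0.01010845, -0.99286685,  0.79763364],
       [ 0.        ,  0.        ,  0.        ,  1.        ]])}
scene {'K': array([[405.40182194,   0.        , 319.17472844],
       [  0.        , 405.40182194, 198.07704276],
       [  0.        ,   0.        ,   1.        ]]), 'k1': -0.02658321600279666, 'view': array([[-0.00931937,  0.99972646, -0.02145138,  0.00693425],
       [ 0.62816219, -0.01083821, -0.77800694, -0.28224942],
       [-0.77802661, -0.02072548, -0.62788935,  1.44635411],
       [ 0.        ,  0.        ,  0.        ,  1.        ]])}
```

View pics/top0.png

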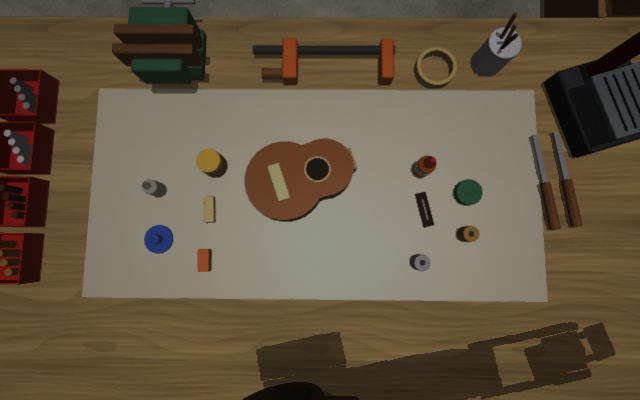

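View pics/scene0.png

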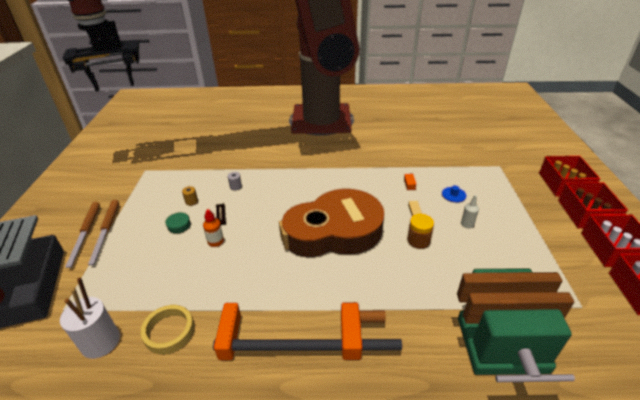

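The top view shows bridge (425,210), brass weight (470,233), steel (422,262), caul (209,209), stop block (204,260), cover (158,239), and ukulele with patch (278,182) and hole (317,168). The scene view agrees with this. Next I measure them.

```bash
cat >> h.py <<'E'
def blob(mask,seed,r):
    m=mask.astype(np.uint8)*255;w=np.zeros_like(m);cv2.circle(w,seed,r,255,-1);m&=w
    cs,_=cv2.findContours(m,cv2.RETR_EXTERNAL,cv2.CHAIN_APPROX_NONE)
    return max(cs,key=cv2.contourArea)[:,0,:].astype(np.float32)
def rect(c,cont,z):
    P=plane(c,cont,z);(x,y),(w,h),a=cv2.minAreaRect((P*1000).astype(np.float32))
    if w<h: w,h,a=h,w,a+90
    return np.round([x/1000,y/1000],4),np.round([w,h]),round((a+90)%180-90,1)  # long axis angle deg
E
python3 - <<'E'
from h import *
im=np.load('top0.npy');c=calibration('top')
hsv=cv2.cvtColor(im,cv2.COLOR_RGB2HSV);H,S,V=[hsv[:,:,i].astype(int) for i in range(3)]
for u,v in [(425,210),(423,200),(470,233),(470,239),(422,262),(209,209),(204,260),(158,245),(278,182),(317,168),(265,165),(240,200)]: print((u,v),hsv[v,u],end=' ')
print()
M=dict(bridge=(V<70,(425,210),25,.009),brass=((S>90),(470,233),14,.042),caul=((S>65)&(V>100),(209,209),20,.016),stop=(S>140,(204,260),20,.024),
cover=((H>100)&(S>120),(158,239),25,.006),patch=((V>150)&(S<140),(278,182),26,.062),hole=(V<60,(317,168),18,.062),steel=((V<150),(422,262),14,.042),glue=(S>100,(427,165),16,.1),jar=(S>100,(209,160),18,.066))
for n,(m,s,r,z) in M.items():
    k=blob(m,s,r);print(n,rect(c,k,z),k.mean(0).round(1))
E
```

```text
(425, 210) [17 64 84] (423, 200) [18 61 84] (470, 233) [ 0  0 37] (470, 239) [ 18 160 116] (422, 262) [120   6  44] (209, 209) [ 20 104 145] (204, 260) [ 10 186 140] (158, 245) [113 172 111] (278, 182) [ 26  82 146] (317, 168) [15 76 27] (265, 165) [ 11 161 100] (240, 200) [ 20  40 146] 
bridge (array([ 0.5176, -0.2562]), array([79., 25.]), 12.6) [424.  209.2]
brass (array([ 0.4608, -0.341 ]), array([46., 33.]), -89.6) [467.9 233.5]
caul (array([0.5135, 0.2428]), array([60., 23.]), 2.6) [208.  209.1]
stop (array([0.3983, 0.2444]), array([47., 27.]), 2.7) [203.4 259.8]
cover (array([0.4449, 0.3578]), array([63., 63.]), 3.2) [158.2 238.7]Traceback (most recent call last):
  File "<stdin>", line 9, in <module>
  File "h.py", line 18, in blob
    return max(cs,key=cv2.contourArea)[:,0,:].astype(np.float32)
           ~~~^^^^^^^^^^^^^^^^^^^^^^^^
ValueError: max() iterable argument is empty
```

Run:
```python
from h import *
im=np.load('top0.npy');c=calibration('top')
hsv=cv2.cvtColor(im,cv2.COLOR_RGB2HSV);H,S,V=[hsv[:,:,i].astype(int) for i in range(3)]
M=dict(patch=((V>120)&(S<125),(278,182),26,.062),hole=(V<60,(317,168),12,.062),steel=((V<125),(422,262),14,.042),glue=(S>100,(427,165),16,.1),jar=(S>100,(209,160),18,.066),white=(V>0,(151,187),4,.08),tin=(S>90,(468,192),17,.023))
R={}
for n,(m,s,r,z) in M.items():
    k=blob(m,s,r);R[n]=rect(c,k,z);print(n,R[n])
d=R['hole'][0]-R['patch'][0];print(np.linalg.norm(d),np.degrees(np.arctan2(d[1],d[0])))
big=cv2.resize(im[130:290,120:280],None,fx=4,fy=4,interpolation=cv2.INTER_CUBIC)[:600]
cw=calibration('wrist');print(cw['K'],cw['view'])
from scipy.spatial.transform import Rotation as Ro
print(Ro.from_rotvec(observe()['ee_rot']).as_matrix().round(3))
im=get_image('wrist');save('w0',im)
```

```text
patch (array([0.5711, 0.0768]), array([81., 26.]), 19.2)
hole (array([ 0.6005, -0.0085]), array([46., 46.]), 45.0)
steel (array([ 0.397 , -0.2329]), array([44., 37.]), 88.7)
glue (array([ 0.6035, -0.2374]), array([38., 34.]), -89.7)
jar (array([0.6123, 0.2268]), array([69., 53.]), 46.1)
white (array([0.5541, 0.3478]), array([16., 15.]), 46.7)
tin (array([ 0.557 , -0.3547]), array([57., 55.]), -73.7)
0.09022444236458321 -70.98267459676514
[[314.54431035   0.         320.82447161]
 [  0.         314.54431035 200.09347838]
 [  0.           0.           1.        ]] [[ 0.32759075 -0.94481576 -0.00273692 -0.62399097]
 [-0.90927842 -0.31605348  0.27078212 -0.03238973]
 [-0.25670422 -0.08621709 -0.96263677  0.39022347]
 [ 0.          0.          0.          1.        ]]
[[ 0.945  0.328 -0.   ]
 [ 0.328 -0.945  0.002]
 [ 0.    -0.002 -1.   ]]
```

View pics/w0.png

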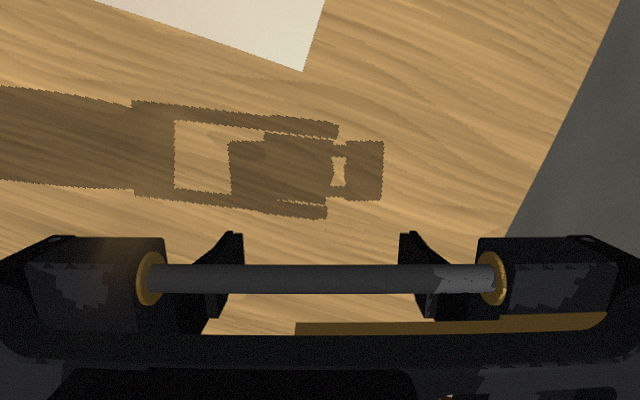

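```bash
cat >> h.py <<'E'
from scipy.spatial.transform import Rotation as Ro
def to(x,y,z,deg,o=None):
    o=o or observe();R=Ro.from_rotvec(o['ee_rot']).as_matrix()
    th=np.degrees(np.arctan2(R[1,0],R[0,0]));turn=-((deg-th+180)%360-180)
    s=R.T@(np.array([x,y,z])-o['tcp_pos']);print('th %.1f tcp'%th,o['tcp_pos'].round(4),'shift',s.round(4),'turn',np.radians(turn).round(3),'rows>=',int(max(np.linalg.norm(s)/.06,abs(turn)/10.5))+1)
E
python3 -c "
from h import *
to(.5176,-.2562,.16,12.6)"
```

```text
th 19.1 tcp [ 0.2047 -0.59    0.2034] shift [ 0.405  -0.2128  0.0438] turn 0.114 rows>= 8
```

```bash
python3 -m creep '[[[0.05,-0.026,0.005,0.02,1],[0.1,-0.053,0.01,0.04,1],[0.15,-0.079,0.015,0.05,1],[0.2,-0.105,0.022,0.06,1],[0.25,-0.131,0.03,0.08,1],[0.3,-0.158,0.035,0.09,1],[0.35,-0.184,0.04,0.1,1],[0.405,-0.213,0.044,0.114,1],[0.405,-0.213,0.044,0.114,1],[0.405,-0.213,0.044,0.114,1],[0.405,-0.213,0.044,0.114,1]]]'
python3 - <<'E'
from h import *
c=calibration('wrist');im=get_image('wrist');save('w1',im);np.save('w1',im);to(.5176,-.2562,.016,12.6)
print(proj(c,[[.5176,-.2562,.009],[.461,-.341,.042]]).round())
E
```

```text
time: 1.52
tcp_pos: [0.5169, -0.2577, 0.1602]
ee_rot: [3.123, 0.342, -0.0]
contact_force: [0.2, 0.1, 0.6]
width: 1.0
th 12.5 tcp [ 0.5168 -0.2578  0.1603] shift [ 0.0011 -0.0014  0.1443] turn -0.002 rows>= 3
[[320. 182.]
 [387. 258.]]
```

View pics/w1.png

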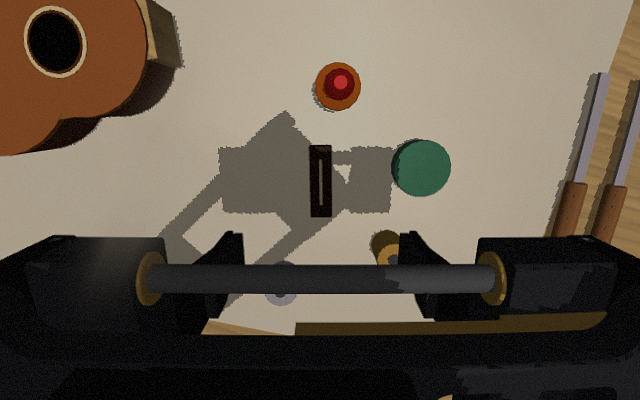

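The bridge sits at (320,181), upright in the picture and within 1 px of prediction, with the glue bottle (338,86) and tin (420,167) clear. I'll descend and grip.

Run:
```python
from h import *
im=np.load('w1.npy');c=calibration('wrist')
V=im.max(2);r=rect(c,blob(V<45,(320,181),45),.009);print(r);to(*r[0],.0165,r[2])
```

```text
(array([ 0.5186, -0.2567]), array([78., 23.]), 13.0)
th 12.5 tcp [ 0.5168 -0.2578  0.1603] shift [ 0.002  -0.0007  0.1438] turn -0.009 rows>= 3
```

```bash
python3 -m creep '[[[0.002,-0.0007,0.04,-0.009,1],[0.002,-0.0007,0.08,-0.009,1],[0.002,-0.0007,0.11,-0.009,1],[0.002,-0.0007,0.13,-0.009,1],[0.002,-0.0007,0.14,-0.009,1],[0.002,-0.0007,0.1435,-0.009,1],[0.002,-0.0007,0.1435,-0.009,1],[0.002,-0.0007,0.1435,-0.009,0.2],[0.002,-0.0007,0.1435,-0.009,0.2],[0.002,-0.0007,0.1435,-0.009,0.2],[0.002,-0.0007,0.1435,-0.009,0.2],[0.002,-0.0007,0.1435,-0.009,0.2],[0.002,-0.0007,0.1435,-0.009,0.2],[0.002,-0.0007,0.1435,-0.009,0.2],[0.002,-0.0007,0.1435,-0.009,0.2]]]'
```

```text
time: 3.45
tcp_pos: [0.5194, -0.2555, 0.0167]
ee_rot: [3.121, 0.359, 0.0]
contact_force: [0.5, 1.1, 0.1]
width: 0.227
```

```bash
python3 -m creep '[[[0,0,0,0,0],[0,0,0,0,0],[0,0,0,0,0],[0,0,0,0,0]]]'
python3 -c "
from h import *
im=get_image('wrist');save('w2',im[150:350,170:480])"
```

```text
time: 3.95
tcp_pos: [0.5194, -0.2554, 0.0167]
ee_rot: [3.121, 0.359, -0.0]
contact_force: [1.0, -0.4, -0.2]
width: 0.008
```

View pics/w2.png

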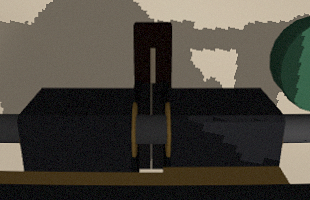

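Run:
```python
from h import *
c=calibration('wrist');a=np.radians(13)
u=np.array([np.cos(a),np.sin(a)]);n=np.array([-u[1],u[0]])
for z in(.009,0.02):
  P=[[*(np.array([.5186,-.2567])+i*.04*u+j*.012*n),z] for i,j in[(1,1),(1,-1),(-1,-1),(-1,1)]]
  print((proj(c,P)-[170,150]).round())
o=observe();print(o['tcp_pos'],o['joint_positions'],proj(c,[o['tcp_pos']+[0,0,-.014]])-[170,150])
```

```text
[[133.  23.]
 [172.  23.]
 [170. 140.]
 [134. 140.]]
[[132.  26.]
 [174.  26.]
 [171. 149.]
 [133. 149.]]
[ 0.51942408 -0.2554246   0.01673107] [-5.93254288e-01  3.18753629e-01  1.78694209e+00  3.62481884e-05
  1.03592053e+00  7.48715694e-01] [[150.66098559  79.37736492]]
```

```bash
python3 -c "
from h import *
im=get_image('wrist');im=cv2.resize(im[180:360,220:420],None,fx=4,fy=4);im=np.clip(im.astype(float)*2.5,0,255).astype(np.uint8)[:600];save('w3',im);s=get_image('scene');np.save('s1',s)"
```

```text
(no output)
```

View pics/w3.png

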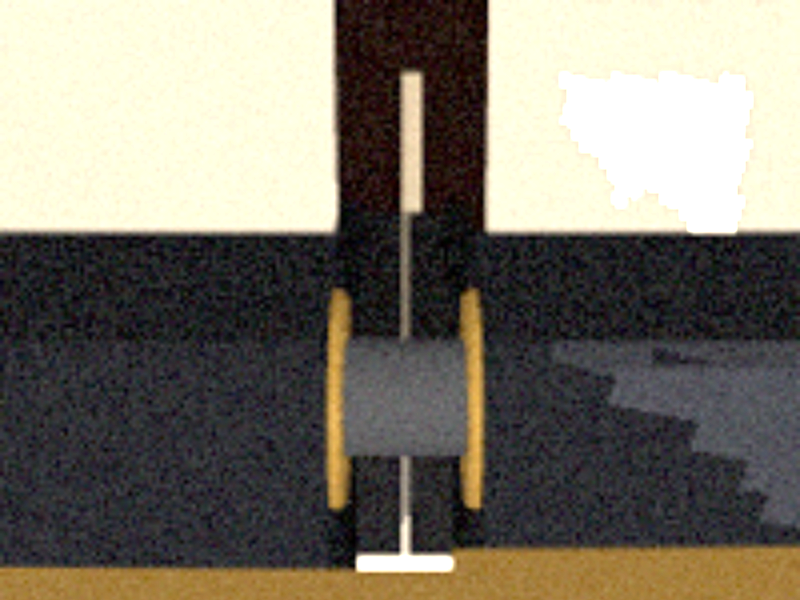

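Run:
```python
from h import *
c=calibration('wrist');o=observe();R=Ro.from_rotvec(o['ee_rot']).as_matrix()
for w in(.0095,.0):
  for d in(.014,.005,0,-.01,-.02): print(w,d,proj(c,o['tcp_pos']+R@[w,0,d]).round(1))
s=np.load('s1.npy');p=proj(calibration('scene'),[.518,-.256,.02])[0].astype(int);print(p)
save('s1',cv2.resize(s[p[1]-60:p[1]+40,p[0]-70:p[0]+60],None,fx=6,fy=6)[:600])
```

```text
0.0095 0.014 [[320.7 215.6]]
0.0095 0.005 [[320.7 220.3]]
0.0095 0 [[320.7 223. ]]
0.0095 -0.01 [[320.7 228.9]]
0.0095 -0.02 [[320.6 235.5]]
0.0 0.014 [[320.7 229.4]]
0.0 0.005 [[320.7 234.5]]
0.0 0 [[320.7 237.6]]
0.0 -0.01 [[320.7 244.2]]
0.0 -0.02 [[320.6 251.5]]
[219 209]
```

View pics/s1.png

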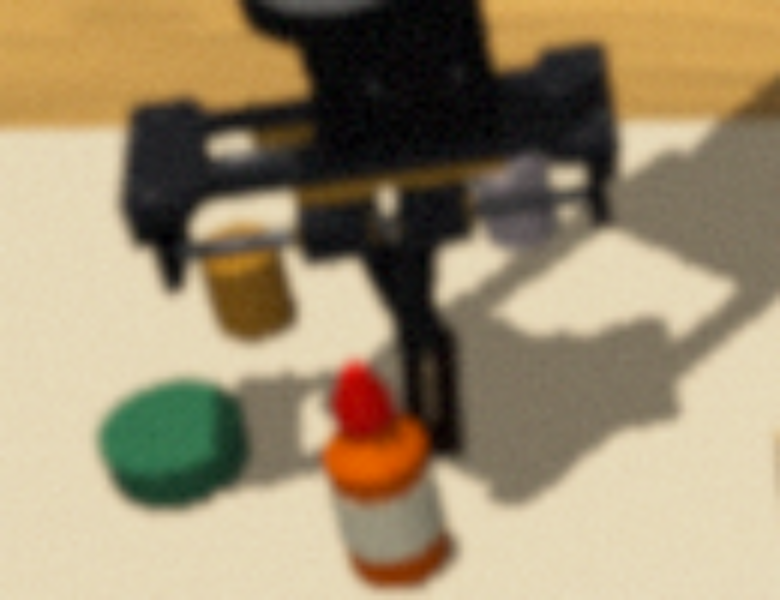

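```bash
python3 -m creep '[[[0,0,0.001,0,0],[0,0,0.002,0,0],[0,0,0.003,0,0],[0,0,0.003,0,0]]]'; python3 -m creep '[[[0,0,0.001,0,0],[0,0,0.002,0,0],[0,0,0.003,0,0],[0,0,0.003,0,0]]]'
```

```text
time: 4.6
tcp_pos: [0.5193, -0.2554, 0.0136]
ee_rot: [-3.121, -0.359, 0.0]
contact_force: [-0.2, 0.5, 0.4]
width: 0.005
time: 5.1
tcp_pos: [0.5193, -0.2554, 0.0106]
ee_rot: [-3.121, -0.359, 0.0]
contact_force: [0.3, -0.3, -1.1]
width: 0.008
```

```bash
python3 -m creep '[[[0,0,0.001,0,0],[0,0,0.002,0,0],[0,0,0.003,0,0],[0,0,0.003,0,0]]]'; python3 -m creep '[[[0,0,0.001,0,0],[0,0,0.002,0,0],[0,0,0.003,0,0],[0,0,0.003,0,0]]]'
python3 -c "
from h import *
im=get_image('wrist');im=cv2.resize(im[120:340,220:420],None,fx=2.7,fy=2.7);im=np.clip(im.astype(float)*2.5,0,255).astype(np.uint8)[:600];save('w4',im)"
```

```text
time: 5.6
tcp_pos: [0.5193, -0.2554, 0.0076]
ee_rot: [-3.121, -0.359, 0.0]
contact_force: [0.3, -0.3, 0.4]
width: 0.003
time: 6.1
tcp_pos: [0.5193, -0.2554, 0.0046]
ee_rot: [-3.121, -0.359, 0.0]
contact_force: [-0.0, -0.0, -0.5]
width: 0.001
```

View pics/w4.png

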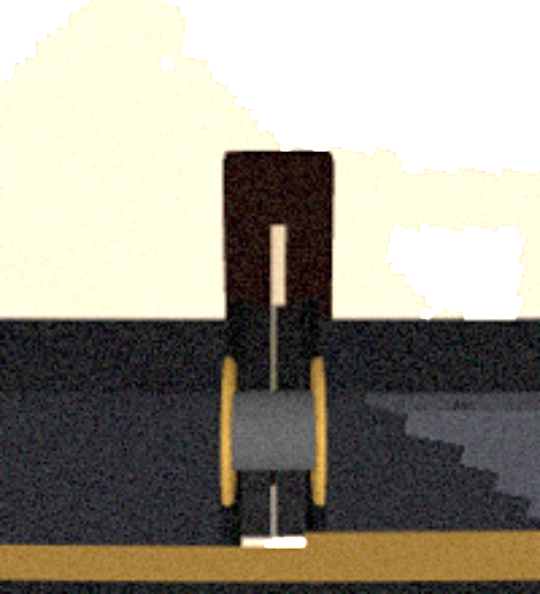

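The fingers are closed above the bridge, and there's still no contact at TCP z 4.6 mm. The tips seem shorter than stated, so I'll probe on for contact.

```bash
for i in 1 2 3; do :; done; python3 -m creep '[[[0,0,0.001,0,0],[0,0,0.002,0,0],[0,0,0.003,0,0],[0,0,0.003,0,0]]]'; python3 -m creep '[[[0,0,0.001,0,0],[0,0,0.002,0,0],[0,0,0.003,0,0],[0,0,0.003,0,0]]]'
```

```text
time: 6.65
tcp_pos: [0.5193, -0.2554, 0.0016]
ee_rot: [-3.121, -0.359, 0.0]
contact_force: [0.4, 0.2, 0.1]
width: 0.004
time: 7.15
tcp_pos: [0.5193, -0.2554, -0.0014]
ee_rot: [-3.121, -0.359, 0.0]
contact_force: [-0.4, 0.2, -0.1]
width: 0.006
```

```bash
python3 -m creep '[[[0,0,0.001,0,0],[0,0,0.002,0,0],[0,0,0.003,0,0],[0,0,0.003,0,0]]]'; python3 -m creep '[[[0,0,0.001,0,0],[0,0,0.002,0,0],[0,0,0.002,0,0]]]';python3 -m creep '[[[0,0,0.001,0,0],[0,0,0.002,0,0],[0,0,0.002,0,0]]]'
```

```text
time: 7.65
tcp_pos: [0.5193, -0.2554, -0.0044]
ee_rot: [-3.121, -0.359, 0.0]
contact_force: [0.1, -0.4, 0.2]
width: 0.004
time: 8.02
tcp_pos: [0.5194, -0.2554, -0.0064]
ee_rot: [-3.121, -0.359, 0.0]
contact_force: [0.2, 0.2, -0.3]
width: 0.005
time: 8.4
tcp_pos: [0.5193, -0.2554, -0.0084]
ee_rot: [-3.121, -0.359, 0.0]
contact_force: [0.1, -0.2, -0.7]
width: 0.003
```

```bash
python3 -m creep '[[[0,0,0.001,0,0],[0,0,0.002,0,0],[0,0,0.002,0,0]]]'; python3 -m creep '[[[0,0,0.001,0,0],[0,0,0.002,0,0],[0,0,0.002,0,0]]]'
python3 -c "
from h import *
s=get_image('scene');save('s2',cv2.resize(s[130:250,140:300],None,fx=5,fy=5)); w=get_image('wrist');np.save('w5',w)"
```

```text
time: 8.78
tcp_pos: [0.5196, -0.2555, -0.0089]
ee_rot: [-3.121, -0.359, 0.0]
contact_force: [-4.8, 2.2, 10.0]
width: 0.006
time: 9.15
tcp_pos: [0.5196, -0.2555, -0.009]
ee_rot: [-3.121, -0.359, 0.001]
contact_force: [-9.8, 5.9, 26.4]
width: 0.005
```

View pics/s2.png

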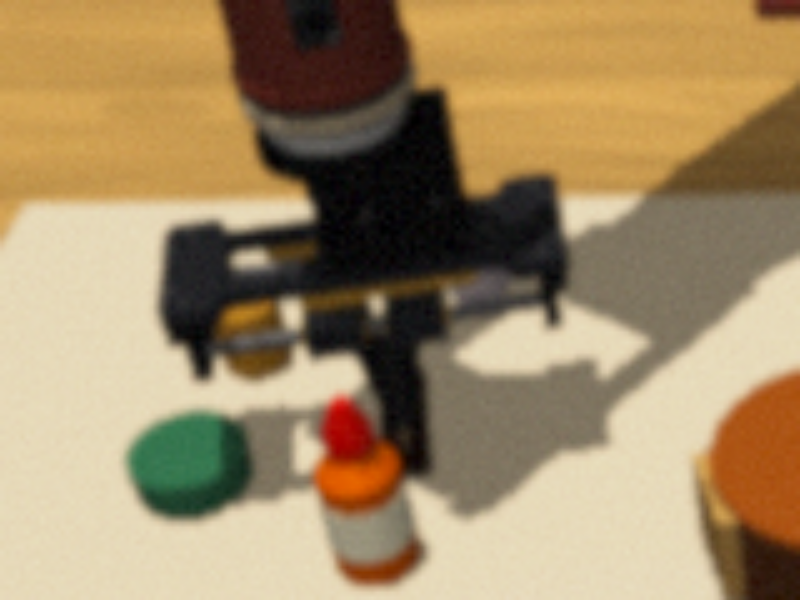

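```bash
python3 -c "
from h import *
o=observe();print(o['wrist_torque'],o['contact_force'],o['width'])"; python3 -m creep '[[[0,0,-0.003,0,0],[0,0,-0.004,0,0],[0,0,-0.004,0,0]]]'
python3 -c "
from h import *
o=observe();print(o['wrist_torque'],o['contact_force'],o['width'])"
```

```text
[ 1.10799557  1.90301011 -0.01891783] [-10.01306846   5.54638415  25.38587199] 0.0030446160913921725
time: 9.62
tcp_pos: [0.5193, -0.2554, -0.0086]
ee_rot: [-3.121, -0.359, 0.0]
contact_force: [-0.4, -0.3, 0.7]
width: 0.006
[-0.00108779  0.06706209 -0.0087002 ] [-0.4453736  -0.26866998  0.66256543] 0.005716945784860723
```

The contact torque (lever ≈0.19 m, straight down the tool axis) shows the closed tips met the bridge top at TCP z ≈ −9 mm. The finger front edge in the wrist picture gives the same. So the true tips are 18 mm *behind* the reported TCP, 32 mm off the data sheet. I'll use that from here on: tip z = TCP z + 0.018.

```bash
python3 -m creep '[[[0,0,-0.015,0,0.6],[0,0,-0.015,0,0.6],[0,0,-0.015,0,0.6],[0,0,-0.015,0,0.6],[0,0,-0.015,0,0.6],[0,0,-0.015,0,0.6],[0,0,-0.005,0,0.6],[0,0,0.003,0,0.6],[0,0,0.007,0,0.6],[0,0,0.007,0,0.6],[0,0,0.007,0,0.1],[0,0,0.007,0,0.1],[0,0,0.007,0,0.1],[0,0,0.007,0,0.1],[0,0,0.007,0,0.1],[0,0,0.007,0,0.1],[0,0,0.007,0,0.1],[0,0,0.007,0,0.1]]]'
python3 -m creep '[[[0,0,-0.03,0,0.1],[0,0,-0.08,0,0.1],[0,0,-0.13,0,0.1],[0,0,-0.16,0,0.1],[0,0,-0.16,0,0.1]]]'
python3 - <<'E'
from h import *
R=(np.array([.5711,.0768])); ux=np.array([np.cos(np.radians(-70.9)),np.sin(np.radians(-70.9))])
to(*R,.145,19.1)
E
```

```text
time: 11.88
tcp_pos: [0.5196, -0.2555, -0.0151]
ee_rot: [3.121, 0.359, 0.0]
contact_force: [-0.1, 0.9, 3.3]
width: 0.271
time: 12.5
tcp_pos: [0.5212, -0.2566, 0.1478]
ee_rot: [3.117, 0.358, 0.007]
contact_force: [-0.1, 0.3, -0.9]
width: 0.27
th 13.1 tcp [ 0.5212 -0.2566  0.1478] shift [ 0.1242 -0.3134  0.002 ] turn -0.105 rows>= 6
```

```bash
python3 -m creep '[[[0.02,-0.05,0,-0.02,0.1],[0.04,-0.1,0,-0.04,0.1],[0.06,-0.15,0,-0.06,0.1],[0.09,-0.2,0,-0.08,0.1],[0.11,-0.235,0,-0.105,0.1],[0.124,-0.255,0,-0.105,0.1],[0.124,-0.255,0,-0.105,0.1],[0.124,-0.255,0,-0.105,0.1],[0.124,-0.255,0,-0.105,0.1],[0.124,-0.255,0,-0.105,0.1]]]'
cat > patch.py <<'E'
from h import *
c=calibration('wrist');im=get_image('wrist');save('p%d'%(observe()['time']*100),im);np.save('p',im)
hsv=cv2.cvtColor(im,cv2.COLOR_RGB2HSV).astype(int);H,S,V=hsv[:,:,0],hsv[:,:,1],hsv[:,:,2]
p=proj(c,[[.5711,.0768,.062],[.6005,-.0085,.062]]).astype(int);print('pred px',p.tolist(),hsv[p[0][1],p[0][0]],hsv[p[1][1],p[1][0]])
for n,m,q,r in(('patch',(V>120)&(S<125),p[0],75),('hole',(V<60),p[1],50)):
    try: print(n,rect(c,blob(m,tuple(int(i) for i in q),r),.062))
    except Exception as e: print(n,e)
E
python3 patch.py; python3 -c "
from h import *
to(.5711,.0768,.145,19.1)"; ls pics
```

```text
time: 13.75
tcp_pos: [0.5822, 0.0201, 0.1447]
ee_rot: [3.098, 0.52, -0.0]
contact_force: [-0.4, 0.5, -0.0]
width: 0.268
pred px [[254, 191], [359, 191]] [ 19 110 142] [165 255   8]
patch (array([0.5708, 0.0774]), array([82., 26.]), 18.8)
hole (array([0.5921, 0.0016]), array([68., 64.]), -10.2)
th 19.1 tcp [0.5823 0.0202 0.1448] shift [ 0.0079 -0.0571 -0.0002] turn -0.001 rows>= 1
p1380.png
s1.png
s2.png
scene0.png
top0.png
w0.png
w1.png
w2.png
w3.png
w4.png
```

```bash
python3 -c "
from h import *
to(.5720,.0777,.0475,19.0)"
```

```text
th 19.1 tcp [0.5823 0.0202 0.1448] shift [ 0.009  -0.0577  0.0973] turn 0.001 rows>= 2
```

```bash
python3 -m creep '[[[0.005,-0.03,0,0,0.1],[0.009,-0.0577,0.01,0.001,0.1],[0.009,-0.0577,0.04,0.001,0.1],[0.009,-0.0577,0.065,0.001,0.1],[0.009,-0.0577,0.085,0.001,0.1],[0.009,-0.0577,0.094,0.001,0.1],[0.009,-0.0577,0.0973,0.001,0.1],[0.009,-0.0577,0.0973,0.001,0.1],[0.009,-0.0577,0.0973,0.001,0.1]]]'
python3 -c "
from h import *
print(observe()['tcp_pos'])"
```

```text
time: 14.92
tcp_pos: [0.5727, 0.0785, 0.0484]
ee_rot: [3.098, 0.52, 0.003]
contact_force: [0.1, 0.1, -0.0]
width: 0.268
[0.57274418 0.07846576 0.04841574]
```

```bash
python3 -m creep '[[[-0.0005,0.0003,0.001,0,0.1],[-0.0005,0.0003,0.0015,0,0.1],[-0.0005,0.0003,0.0015,0,0.1]]]'; python3 -m creep '[[[0,0,0,0,0.4],[0,0,0,0,0.5],[0,0,0,0,0.5],[0,0,0,0,0.5],[0,0,0,0,0.5],[0,0,-0.02,0,0.5],[0,0,-0.06,0,1],[0,0,-0.11,0,1],[0,0.03,-0.13,0,1],[0,0.06,-0.13,0,1],[0,0.06,-0.13,0,1],[0,0.06,-0.13,0,1],[0,0.06,-0.13,0,1]]]'
cat > br.py <<'E'
from h import *
c=calibration('wrist');im=get_image('wrist');save('b%d'%(observe()['time']*100),im);np.save('b',im)
p=proj(c,[[.571,.0772,.071]]).astype(int)[0];print(p)
V=im.max(2);print(rect(c,blob(V<50,tuple(int(i) for i in p),80),.071))
E
python3 br.py;python3 -c "
from h import *
to(.5135,.2428,.12,2.6)"
```

```text
time: 15.3
tcp_pos: [0.572, 0.078, 0.0469]
ee_rot: [3.098, 0.52, 0.001]
contact_force: [-1.3, -0.1, 4.9]
width: 0.266
time: 16.92
tcp_pos: [0.5908, 0.0222, 0.176]
ee_rot: [-3.098, -0.522, 0.0]
contact_force: [-0.6, -0.3, -0.2]
width: 1.0
[258 194]
(array([0.5711, 0.0768]), array([79., 24.]), 19.0)
th 19.1 tcp [0.5908 0.0222 0.1759] shift [-0.0007 -0.2337  0.0559] turn 0.288 rows>= 5
```

```bash
python3 -m creep '[[[0,-0.05,0,0.06,1],[0,-0.1,0.01,0.12,1],[0,-0.15,0.02,0.18,1],[0,-0.2,0.025,0.24,1],[0,-0.234,0.03,0.288,1],[0,-0.234,0.03,0.288,1],[0,-0.234,0.03,0.288,1],[0,-0.234,0.03,0.288,1]]]'
python3 - <<'E'
from h import *
c=calibration('wrist');im=get_image('wrist');save('w6',im);np.save('w6',im)
hsv=cv2.cvtColor(im,cv2.COLOR_RGB2HSV).astype(int);S,V=hsv[:,:,1],hsv[:,:,2]
p=proj(c,[[.5135,.2428,.016]]).astype(int)[0];print(p,hsv[p[1],p[0]])
r=rect(c,blob((S>65)&(V>90),tuple(int(i) for i in p),60),.016);print(r);to(*r[0],-.013,r[2])
E
```

```text
time: 17.98
tcp_pos: [0.5153, 0.2416, 0.1462]
ee_rot: [3.141, 0.069, 0.001]
contact_force: [0.2, 0.5, 0.0]
width: 1.002
[319 189] [ 18 116 117]
(array([0.5142, 0.2436]), array([60., 24.]), 3.9)
th 2.5 tcp [0.5153 0.2416 0.1462] shift [-0.0011 -0.0021  0.1592] turn -0.024 rows>= 3
```

View pics/w6.png

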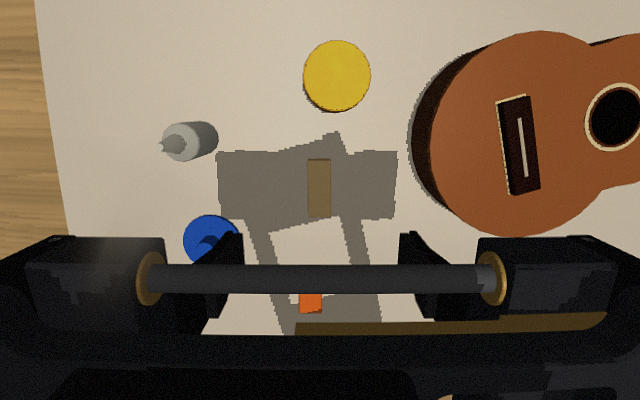

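The picture shows the caul at (319,188), jar lid at (337,76) and the white bottle's nozzle tip at (162,146). The bridge sits squarely on the patch. I'll check the bottle's clearance in tool axes.

Run:
```python
from h import *
c=calibration('wrist');o=observe();R=Ro.from_rotvec(o['ee_rot']).as_matrix()
for n,uv,z in(('tip',(162,146),.092),('shoulder',(183,145),.06),('jar',(337,76),.066)):
    q=plane(c,[uv],z)[0];print(n,q,(R.T@(np.r_[q,0]-np.array([.5142,.2436,0]))).round(3))
```

```text
tip [0.56074548 0.36234132] [ 0.052 -0.117  0.   ]
shoulder [0.5582629  0.36016655] [ 0.049 -0.115  0.   ]
jar [0.61739194 0.23343463] [0.103 0.015 0.   ]
```

```bash
python3 -m creep '[[[-0.001,-0.002,0.04,-0.024,0.7],[-0.001,-0.002,0.08,-0.024,0.7],[-0.001,-0.002,0.11,-0.024,0.7],[-0.001,-0.002,0.135,-0.024,0.7],[-0.001,-0.002,0.15,-0.024,0.7],[-0.001,-0.002,0.159,-0.024,0.7],[-0.001,-0.002,0.159,-0.024,0.7],[-0.001,-0.002,0.159,-0.024,0.7],[-0.001,-0.002,0.159,-0.024,0.1],[-0.001,-0.002,0.159,-0.024,0.1],[-0.001,-0.002,0.159,-0.024,0.1],[-0.001,-0.002,0.159,-0.024,0.1],[-0.001,-0.002,0.159,-0.024,0.1],[-0.001,-0.002,0.159,-0.024,0.1],[-0.001,-0.002,0.159,-0.024,0.1]]]'
python3 -m creep '[[[0,0,-0.03,0,0.1],[0,0,-0.08,0,0.1],[0,0,-0.13,0,0.1],[0,0,-0.16,0,0.1],[0,0,-0.16,0,0.1],[0,0,-0.16,0,0.1]]]'
python3 -c "
from h import *
to(.5711,.0768,.145,19.0)"
```

```text
time: 19.9
tcp_pos: [0.5137, 0.2445, -0.013]
ee_rot: [-3.14, -0.108, -0.0]
contact_force: [0.8, -0.4, 0.3]
width: 0.272
time: 20.65
tcp_pos: [0.5129, 0.2442, 0.1457]
ee_rot: [3.139, 0.108, -0.003]
contact_force: [-0.4, -0.9, -0.3]
width: 0.272
th 3.9 tcp [0.5129 0.2442 0.1457] shift [0.0466 0.171  0.0007] turn -0.263 rows>= 3
```

```bash
python3 -m creep '[[[0.012,0.045,0,-0.07,0.1],[0.024,0.09,0,-0.13,0.1],[0.036,0.13,0,-0.2,0.1],[0.043,0.16,0,-0.263,0.1],[0.046,0.171,0,-0.263,0.1],[0.046,0.171,0,-0.263,0.1],[0.046,0.171,0,-0.263,0.1],[0.046,0.171,0,-0.263,0.1],[0.046,0.171,0,-0.263,0.1]]]'
python3 -c "
from h import *
to(.5706,.0766,.0585,19.0)"
```

```text
time: 21.78
tcp_pos: [0.5712, 0.0778, 0.147]
ee_rot: [-3.098, -0.52, -0.0]
contact_force: [0.1, -0.4, -0.4]
width: 0.272
th 19.1 tcp [0.5712 0.0778 0.147 ] shift [-0.0009  0.001   0.0885] turn 0.001 rows>= 2
```

```bash
python3 -m creep '[[[-0.001,0.001,0.03,0,0.1],[-0.001,0.001,0.055,0,0.1],[-0.001,0.001,0.075,0,0.1],[-0.001,0.001,0.084,0,0.1],[-0.001,0.001,0.0885,0,0.1],[-0.001,0.001,0.0885,0,0.1],[-0.001,0.001,0.0885,0,0.1],[-0.001,0.001,0.0885,0,0.1]]]'
python3 -c "
from h import *
to(.5706,.0766,.058,19.0)"
```

```text
time: 22.78
tcp_pos: [0.5712, 0.0757, 0.0591]
ee_rot: [3.098, 0.519, 0.002]
contact_force: [-0.7, -0.0, 0.5]
width: 0.27
th 19.0 tcp [0.5712 0.0757 0.0591] shift [-0.0003 -0.001   0.0011] turn 0.0 rows>= 1
```

```bash
python3 -m creep '[[[0,-0.001,0.0006,0,0.1],[0,-0.001,0.0012,0,0.1],[0,-0.001,0.0012,0,0.1]]]'; python3 -m creep '[[[0,0,0,0,0.4],[0,0,0,0,0.5],[0,0,0,0,0.5],[0,0,0,0,0.5],[0,0,0,0,0.5],[0,0,-0.02,0,0.5],[0,0,-0.06,0,1],[0,0,-0.11,0,1],[0,0.03,-0.12,0,1],[0,0.06,-0.12,0,1],[0,0.06,-0.12,0,1],[0,0.06,-0.12,0,1],[0,0.06,-0.12,0,1]]]'
python3 - <<'E'
from h import *
c=calibration('wrist');im=get_image('wrist');save('w7',im);np.save('b',im)
hsv=cv2.cvtColor(im,cv2.COLOR_RGB2HSV).astype(int);H,S,V=hsv[:,:,0],hsv[:,:,1],hsv[:,:,2]
p=proj(c,[[.571,.0772,.087]]).astype(int)[0];print(p,hsv[p[1],p[0]])
print(rect(c,blob((S<150)&(V>60),tuple(int(i) for i in p),60),.087))
save('w7c',cv2.resize(im[p[1]-80:p[1]+80,p[0]-100:p[0]+100],None,fx=3,fy=3))
to(.3983,.2444,.145,92.7)
E
```

```text
time: 23.15
tcp_pos: [0.5705, 0.0768, 0.0579]
ee_rot: [-3.098, -0.519, -0.001]
contact_force: [-2.4, 0.0, 5.5]
width: 0.271
time: 24.78
tcp_pos: [0.5896, 0.0208, 0.1774]
ee_rot: [-3.098, -0.52, 0.0]
contact_force: [0.0, -0.3, 0.5]
width: 0.998
[254 197] [ 20 117 118]
(array([0.5719, 0.076 ]), array([61., 26.]), 18.8)
th 19.1 tcp [0.5896 0.0208 0.1773] shift [-0.1078 -0.2738  0.0324] turn -1.285 rows>= 8
```

View pics/w7c.png

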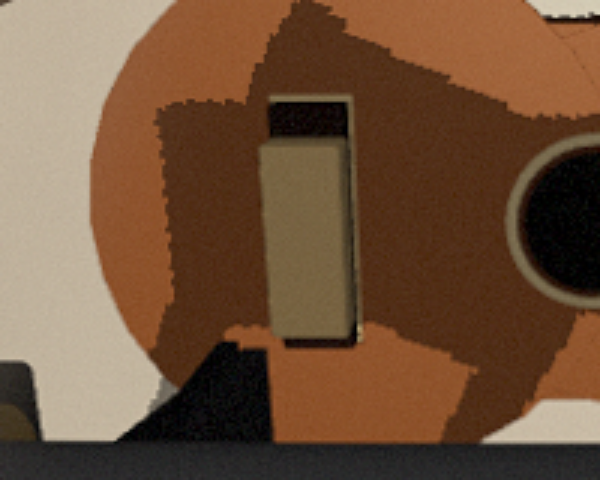

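The caul sits square on the bridge, within about 1 mm. Next is the stop block, gripped by its ends.

```bash
python3 -m creep '[[[-0.012,-0.03,0,-0.16,1],[-0.024,-0.06,0,-0.32,1],[-0.036,-0.09,0,-0.48,1],[-0.05,-0.125,0,-0.64,1],[-0.062,-0.16,0,-0.8,1],[-0.075,-0.195,0.01,-0.96,1],[-0.09,-0.23,0.02,-1.12,1],[-0.1,-0.255,0.03,-1.285,1],[-0.108,-0.274,0.032,-1.285,1],[-0.108,-0.274,0.032,-1.285,1],[-0.108,-0.274,0.032,-1.285,1],[-0.108,-0.274,0.032,-1.285,1]]]'
python3 - <<'E'
from h import *
c=calibration('wrist');im=get_image('wrist')
S=cv2.cvtColor(im,cv2.COLOR_RGB2HSV)[:,:,1];H=cv2.cvtColor(im,cv2.COLOR_RGB2HSV)[:,:,0]
p=proj(c,[[.3983,.2444,.024]]).astype(int)[0];print(p)
r=rect(c,blob((S>150)&(H<15),tuple(int(i) for i in p),60),.024);print(r);to(*r[0],-.013,r[2]+90)
E
```

```text
time: 26.32
tcp_pos: [0.3991, 0.2435, 0.1455]
ee_rot: [2.17, 2.271, 0.001]
contact_force: [-0.8, 0.4, 0.8]
width: 0.996
[319 188]
(array([0.3971, 0.2512]), array([49., 28.]), 2.6)
th 92.6 tcp [0.3991 0.2434 0.1454] shift [ 0.0078 -0.0017  0.1584] turn -0.0 rows>= 3
```

Run:
```python
from h import *
c=calibration('wrist');im=get_image('wrist')
q=proj(c,[[.3983,.2444,.024]]).astype(int)[0]
cr=im[q[1]-60:q[1]+60,q[0]-80:q[0]+80];cr=np.clip(cr*1.6,0,255).astype(np.uint8)
save('w8',cv2.resize(cr,None,fx=5,fy=5,interpolation=cv2.INTER_NEAREST))
```

```text
(no output)
```

View pics/w8.png

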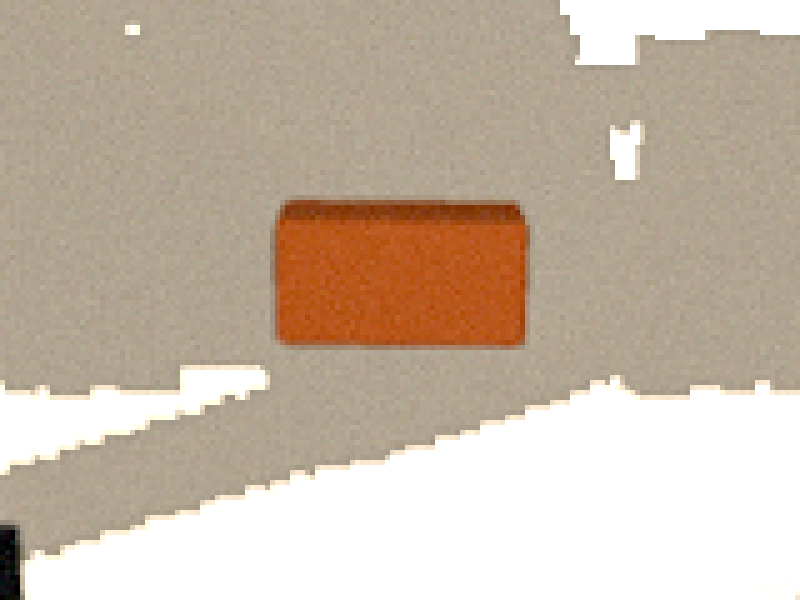

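The top face spans rows 220–345 in this crop; the darker strip above it is the far side face. The true centre is about 3.5 px above where I predicted, near (0.3975, 0.248).

```bash
python3 -c "
from h import *
c=calibration('wrist');q=proj(c,[[.3983,.2444,.024]]).astype(int)[0]
P=plane(c,[q+[.4,-3.5]],.024)[0];print(P);to(*P,-.012,92.6)"
```

```text
[0.39766454 0.24882423]
th 92.6 tcp [0.3991 0.2434 0.1454] shift [ 0.0054 -0.0012  0.1574] turn -0.0 rows>= 3
```

```bash
python3 -m creep '[[[0.005,-0.001,0.04,0,1],[0.005,-0.001,0.08,0,1],[0.005,-0.001,0.11,0,1],[0.005,-0.001,0.135,0,1],[0.005,-0.001,0.15,0,1],[0.005,-0.001,0.157,0,1],[0.005,-0.001,0.157,0,1],[0.005,-0.001,0.157,0,0.3],[0.005,-0.001,0.157,0,0.3],[0.005,-0.001,0.157,0,0.3],[0.005,-0.001,0.157,0,0.3],[0.005,-0.001,0.157,0,0.3],[0.005,-0.001,0.157,0,0.3]]]'
python3 -m creep '[[[0,0,-0.03,0,0.3],[0,0,-0.08,0,0.3],[0,0,-0.13,0,0.3],[0,0,-0.18,0,0.3],[0,0,-0.18,0,0.3],[0,0,-0.18,0,0.3]]]'
python3 - <<'E'
from h import *
B=np.array([.5711,.0768]);a=np.radians(-71);T=B-.031*np.array([np.cos(a),np.sin(a)]);print(T);to(*T,.16,109)
E
```

```text
time: 28.05
tcp_pos: [0.3974, 0.2488, -0.0116]
ee_rot: [2.17, 2.272, 0.0]
contact_force: [-0.0, 0.2, 2.0]
width: 0.57
time: 28.8
tcp_pos: [0.3968, 0.2486, 0.1675]
ee_rot: [-2.17, -2.272, 0.001]
contact_force: [-0.1, -0.1, -1.7]
width: 0.573
[0.56100739 0.10611108]
th 92.6 tcp [0.3968 0.2486 0.1675] shift [-0.1498  0.1575  0.0074] turn -0.286 rows>= 4
```

```bash
python3 -m creep '[[[-0.035,0.037,0,-0.07,0.3],[-0.07,0.074,0,-0.14,0.3],[-0.11,0.115,0,-0.21,0.3],[-0.14,0.145,0,-0.286,0.3],[-0.15,0.1575,0,-0.286,0.3],[-0.15,0.1575,0.02,-0.286,0.3],[-0.15,0.1575,0.03,-0.286,0.3],[-0.15,0.1575,0.03,-0.286,0.3],[-0.15,0.1575,0.03,-0.286,0.3]]]'
python3 -c "
from h import *
to(.561,.1061,.0509,109)"
```

```text
time: 29.92
tcp_pos: [0.5612, 0.107, 0.1385]
ee_rot: [1.822, 2.559, 0.0]
contact_force: [-0.7, -0.3, 0.0]
width: 0.57
th 109.1 tcp [0.5612 0.107  0.1385] shift [-0.0008 -0.0005  0.0876] turn 0.001 rows>= 2
```

```bash
python3 -m creep '[[[-0.001,-0.0005,0.03,0,0.3],[-0.001,-0.0005,0.055,0,0.3],[-0.001,-0.0005,0.073,0,0.3],[-0.001,-0.0005,0.082,0,0.3],[-0.001,-0.0005,0.086,0,0.3],[-0.001,-0.0005,0.0875,0,0.3],[-0.001,-0.0005,0.0875,0,0.3],[-0.001,-0.0005,0.0875,0,0.3]]]'
python3 -c "
from h import *
to(.561,.1061,.0507,109)"
```

```text
time: 30.92
tcp_pos: [0.5619, 0.1051, 0.0513]
ee_rot: [1.823, 2.557, 0.001]
contact_force: [0.4, -0.5, -0.5]
width: 0.573
th 109.0 tcp [0.5619 0.1051 0.0513] shift [ 0.0012 -0.0005  0.0006] turn 0.0 rows>= 1
```

```bash
python3 -m creep '[[[0.001,-0.0005,0.0005,0,0.3],[0.001,-0.0005,0.001,0,0.3],[0.001,-0.0005,0.001,0,0.3]]]'; python3 -m creep '[[[0,0,0,0,0.8],[0,0,0,0,0.8],[0,0,0,0,0.8],[0,0,0,0,0.8],[0,0,-0.02,0,0.8],[0,0,-0.06,0,1],[0,0,-0.11,0,1],[0,0,-0.12,0,1],[0,0,-0.12,0,1],[0,0,-0.12,0,1]]]'
python3 - <<'E'
from h import *
c=calibration('wrist');im=get_image('wrist');save('w9',im)
h=cv2.cvtColor(im,cv2.COLOR_RGB2HSV).astype(int)
for n,p,z,f in(('stop',[.561,.106],.086,lambda h:(h[...,1]>190)&(h[...,0]<15)),('caul',[.5711,.0768],.087,lambda h:(h[...,1]<150)&(h[...,2]>60))):
    q=proj(c,[[*p,z]]).astype(int)[0];print(n,q,h[q[1],q[0]],h[q[1]-15,q[0]],rect(c,blob(f(h),tuple(int(i) for i in q),50),z))
to(.4449,.3578,.16,92)
E
```

```text
time: 31.3
tcp_pos: [0.5607, 0.106, 0.0504]
ee_rot: [1.824, 2.558, 0.0]
contact_force: [-2.8, 0.7, 5.6]
width: 0.567
time: 32.55
tcp_pos: [0.5595, 0.1058, 0.1684]
ee_rot: [-1.823, -2.556, 0.002]
contact_force: [0.0, 0.5, 0.2]
width: 0.997
stop [322 200] [ 11 202 124] [ 12 239  81] (array([0.559 , 0.1102]), array([74., 35.]), 19.1)
caul [322 234] [ 17 118 121] [ 18 122  88] (array([0.5692, 0.0797]), array([60., 28.]), 19.1)
th 109.0 tcp [0.5594 0.1058 0.168 ] shift [ 0.2756 -0.026   0.0083] turn 0.297 rows>= 5
```

View pics/w9.png

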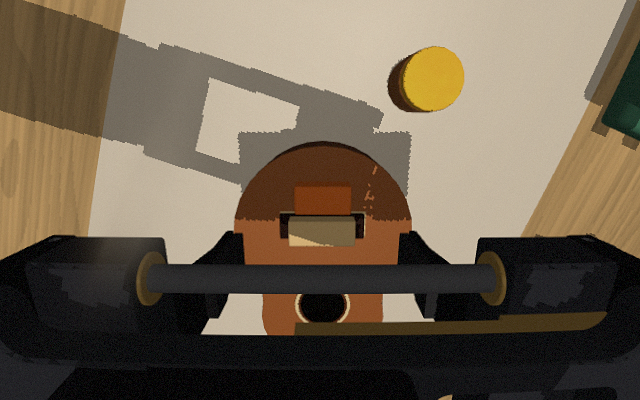

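Stop block (323,200) sits parallel right behind the bridge, and the caul is on top. Now the cover.

```bash
python3 -c "
from h import *
to(.4449,.3578,.16,19)"
```

```text
th 109.0 tcp [0.5594 0.1058 0.168 ] shift [ 0.2756 -0.026   0.0083] turn 1.571 rows>= 9
```

```bash
python3 -m creep '[[[0.025,-0.002,0,0.16,1],[0.055,-0.005,0,0.32,1],[0.085,-0.008,0,0.48,1],[0.115,-0.01,0,0.64,1],[0.145,-0.013,0,0.8,1],[0.175,-0.016,0,0.96,1],[0.205,-0.019,0,1.12,1],[0.235,-0.022,0,1.28,1],[0.26,-0.024,0,1.42,1],[0.2756,-0.026,0.008,1.571,1],[0.2756,-0.026,0.008,1.571,1],[0.2756,-0.026,0.008,1.571,1],[0.2756,-0.026,0.008,1.571,1]]]'
python3 - <<'E'
from h import *
c=calibration('wrist');im=get_image('wrist');save('w10',im);np.save('w10',im)
h=cv2.cvtColor(im,cv2.COLOR_RGB2HSV).astype(int)
q=proj(c,[[.4449,.3578,.006]]).astype(int)[0];print(q)
r=rect(c,blob((h[...,1]>120)&(h[...,0]>100),tuple(int(i) for i in q),60),.006);print(r);to(*r[0],-.009,19)
save('w10c',cv2.resize(im[q[1]-60:q[1]+60,q[0]-80:q[0]+80],None,fx=4,fy=4))
E
```

```text
time: 34.22
tcp_pos: [0.4466, 0.3573, 0.1618]
ee_rot: [3.098, 0.52, -0.0]
contact_force: [-0.5, -0.3, -0.4]
width: 0.999
[319 183]
(array([0.4447, 0.3605]), array([64., 63.]), 19.0)
th 19.0 tcp [0.4467 0.3574 0.1619] shift [-0.0009 -0.0036  0.1709] turn 0.0 rows>= 3
```

View pics/w10c.png

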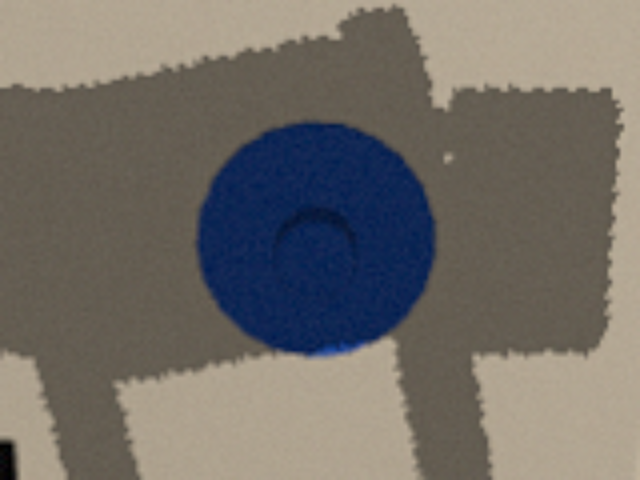

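```bash
python3 -m creep '[[[-0.001,-0.0036,0.04,0,0.7],[-0.001,-0.0036,0.08,0,0.7],[-0.001,-0.0036,0.12,0,0.7],[-0.001,-0.0036,0.15,0,0.7],[-0.001,-0.0036,0.163,0,0.7],[-0.001,-0.0036,0.17,0,0.7],[-0.001,-0.0036,0.17,0,0.7],[-0.001,-0.0036,0.17,0,0.1],[-0.001,-0.0036,0.17,0,0.1],[-0.001,-0.0036,0.17,0,0.1],[-0.001,-0.0036,0.17,0,0.1],[-0.001,-0.0036,0.17,0,0.1],[-0.001,-0.0036,0.17,0,0.1],[-0.001,-0.0036,0.17,0,0.1],[-0.001,-0.0036,0.17,0,0.1]]]'
python3 -m creep '[[[0,0,-0.03,0,0.1],[0,0,-0.08,0,0.1],[0,0,-0.13,0,0.1],[0,0,-0.18,0,0.1],[0,0,-0.18,0,0.1],[0,0,-0.18,0,0.1]]]'
python3 - <<'E'
from h import *
a=np.radians(-71);T=np.array([.571,.077])+.09*np.array([np.cos(a),np.sin(a)]);print(T);to(*T,.13,19)
E
```

```text
time: 36.15
tcp_pos: [0.4441, 0.361, -0.0082]
ee_rot: [3.098, 0.519, -0.0]
contact_force: [-0.3, -0.5, 1.2]
width: 0.244
time: 36.9
tcp_pos: [0.4437, 0.3608, 0.1711]
ee_rot: [3.098, 0.519, -0.001]
contact_force: [0.2, -0.6, -0.7]
width: 0.243
[ 0.60030113 -0.00809667]
th 19.0 tcp [0.4437 0.3608 0.1711] shift [0.0279 0.3998 0.0411] turn 0.0 rows>= 7
```

```bash
python3 -m creep '[[[0.003,0.05,0,0,0.1],[0.007,0.1,0,0,0.1],[0.01,0.15,0,0,0.1],[0.014,0.2,0,0,0.1],[0.018,0.25,0,0,0.1],[0.021,0.3,0,0,0.1],[0.024,0.35,0,0,0.1],[0.027,0.385,0.01,0,0.1],[0.028,0.4,0.02,0,0.1],[0.028,0.4,0.041,0,0.1],[0.028,0.4,0.041,0,0.1],[0.028,0.4,0.041,0,0.1]]]'
python3 -c "
from h import *
to(.6004,-.0083,.0543,19)"
```

```text
time: 38.4
tcp_pos: [0.6004, -0.0071, 0.1304]
ee_rot: [-3.098, -0.52, 0.002]
contact_force: [0.1, 0.0, -0.1]
width: 0.236
th 19.1 tcp [ 0.6004 -0.0071  0.1304] shift [-0.0003  0.0012  0.0761] turn 0.001 rows>= 2
```

```bash
python3 -m creep '[[[0,0.001,0.03,0,0.1],[0,0.001,0.05,0,0.1],[0,0.001,0.067,0,0.1],[0,0.001,0.074,0,0.1],[0,0.001,0.0765,0,0.1],[0,0.001,0.0765,0,0.1],[0,0.001,0.0765,0,0.1]]]'
python3 -c "
from h import *
to(.6004,-.0083,.0535,19)"
```

```text
time: 39.28
tcp_pos: [0.6018, -0.0091, 0.0551]
ee_rot: [3.098, 0.519, 0.002]
contact_force: [0.9, 0.7, -0.6]
width: 0.24
th 19.0 tcp [ 0.6018 -0.0091  0.0551] shift [-0.0011 -0.0012  0.0016] turn 0.0 rows>= 1
```

```bash
python3 -m creep '[[[-0.001,-0.001,0.001,0,0.1],[-0.001,-0.001,0.0015,0,0.1],[-0.001,-0.001,0.0015,0,0.1]]]'; python3 -m creep '[[[0,0,0,0,0.6],[0,0,0,0,0.6],[0,0,0,0,0.6],[0,0,0,0,0.6],[0,0,-0.03,0,0.6],[0,0,-0.08,0,0.6],[0,0,-0.13,0,1],[0,0,-0.13,0,1],[0,0,-0.13,0,1]]]'
python3 - <<'E'
from h import *
to(.4608,-.341,.175,19)
c=calibration('top');im=get_image('top');h=cv2.cvtColor(im,cv2.COLOR_RGB2HSV).astype(int)
c=calibration('wrist');im=get_image('wrist');h=cv2.cvtColor(im,cv2.COLOR_RGB2HSV).astype(int);save('w11',im)
q=proj(c,[[.6004,-.0083,.068]]).astype(int)[0];print(q)
print(rect(c,blob((h[...,1]>120)&(h[...,0]>100),tuple(int(i) for i in q),60),.068))
E
```

```text
time: 39.65
tcp_pos: [0.6003, -0.0084, 0.0538]
ee_rot: [3.098, 0.519, 0.002]
contact_force: [-1.7, 1.0, 6.0]
width: 0.24
time: 40.78
tcp_pos: [0.5996, -0.0083, 0.1823]
ee_rot: [-3.098, -0.519, 0.001]
contact_force: [-0.5, 0.2, -0.0]
width: 0.855
th 19.0 tcp [ 0.5996 -0.0083  0.1823] shift [-0.2396  0.2693  0.0073] turn 0.0 rows>= 7
[321 190]
(array([ 0.6004, -0.0083]), array([64., 64.]), -71.0)
```

```bash
python3 -m creep '[[[-0.03,0.034,0,0,1],[-0.065,0.073,0,0,1],[-0.1,0.112,0,0,1],[-0.135,0.152,0,0,1],[-0.17,0.191,0,0,1],[-0.205,0.23,0,0,1],[-0.23,0.258,0,0,1],[-0.24,0.269,0.007,0,1],[-0.24,0.269,0.007,0,1],[-0.24,0.269,0.007,0,1],[-0.24,0.269,0.007,0,1]]]'
python3 - <<'E'
from h import *
c=calibration('wrist');im=get_image('wrist');np.save('w12',im)
h=cv2.cvtColor(im,cv2.COLOR_RGB2HSV).astype(int)
q=proj(c,[[.4608,-.341,.042]]).astype(int)[0];print(q)
save('w12c',cv2.resize(im[q[1]-70:q[1]+70,q[0]-90:q[0]+90],None,fx=4,fy=4))
E
```

```text
time: 42.25
tcp_pos: [0.4613, -0.3397, 0.1757]
ee_rot: [-3.098, -0.522, -0.0]
contact_force: [0.0, 0.4, 0.2]
width: 1.001
[321 188]
```

View pics/w12c.png

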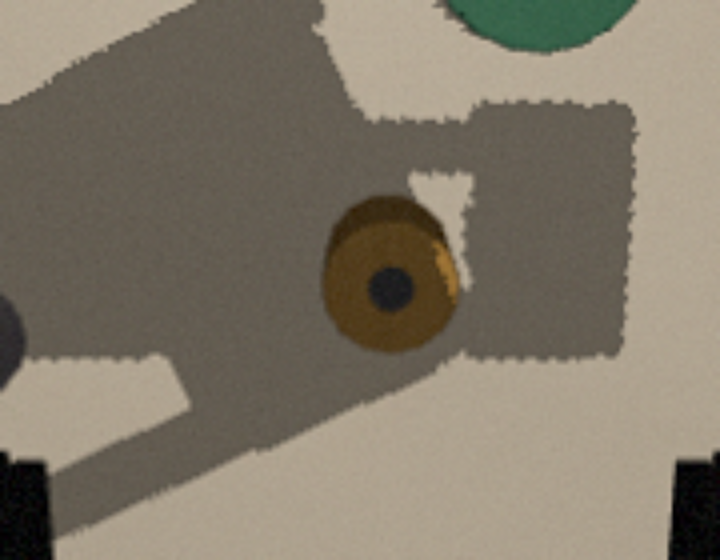

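The brass top face is centred at crop (391,286), which is full-picture (328.8,189.5).

```bash
python3 -c "
from h import *
c=calibration('wrist');P=plane(c,[[328.75,189.5]],.042)[0];print(P);to(*P,-.003,19)"
```

```text
[ 0.46162392 -0.3483439 ]
th 19.1 tcp [ 0.4613 -0.3398  0.1759] shift [-0.0025  0.0081  0.1789] turn 0.002 rows>= 3
```

```bash
python3 -m creep '[[[-0.0025,0.008,0.03,0,1],[-0.0025,0.008,0.07,0,1],[-0.0025,0.008,0.11,0,1],[-0.0025,0.008,0.145,0,1],[-0.0025,0.008,0.165,0,1],[-0.0025,0.008,0.175,0,1],[-0.0025,0.008,0.179,0,1],[-0.0025,0.008,0.179,0,1],[-0.0025,0.008,0.179,0,0.2],[-0.0025,0.008,0.179,0,0.2],[-0.0025,0.008,0.179,0,0.2],[-0.0025,0.008,0.179,0,0.2],[-0.0025,0.008,0.179,0,0.2],[-0.0025,0.008,0.179,0,0.2],[-0.0025,0.008,0.179,0,0.2],[-0.0025,0.008,0.179,0,0.2]]]'
python3 -c "
from h import *
print(observe()['tcp_pos'])"
python3 -m creep '[[[0,0,-0.03,0,0.2],[0,0,-0.08,0,0.2],[0,0,-0.13,0,0.2],[0,0,-0.18,0,0.2],[0,0,-0.2,0,0.2],[0,0,-0.2,0,0.2]]]'
python3 -c "
from h import *
to(.5713,.0767,.13,19)"
```

```text
time: 44.3
tcp_pos: [0.4607, -0.349, -0.0033]
ee_rot: [-3.098, -0.519, 0.0]
contact_force: [-0.3, 1.4, 0.2]
width: 0.404
[ 0.46074471 -0.34903744 -0.00332434]
time: 45.05
tcp_pos: [0.4612, -0.3497, 0.1972]
ee_rot: [3.097, 0.518, 0.002]
contact_force: [-0.5, -0.5, -3.8]
width: 0.403
th 19.0 tcp [ 0.4612 -0.3497  0.1972] shift [ 0.2429 -0.3674  0.0667] turn 0.0 rows>= 8
```

```bash
python3 -m creep '[[[0.03,-0.045,0,0,0.2],[0.06,-0.09,0,0,0.2],[0.09,-0.136,0,0,0.2],[0.12,-0.182,0,0,0.2],[0.15,-0.227,0,0,0.2],[0.18,-0.272,0,0,0.2],[0.21,-0.318,0,0,0.2],[0.23,-0.348,0,0,0.2],[0.242,-0.3674,0.01,0,0.2],[0.242,-0.3674,0.04,0,0.2],[0.242,-0.3674,0.065,0,0.2],[0.242,-0.3674,0.065,0,0.2],[0.242,-0.3674,0.065,0,0.2],[0.242,-0.3674,0.065,0,0.2]]]'
python3 -c "
from h import *
to(.5703,.0762,.0847,19)"
```

```text
time: 46.8
tcp_pos: [0.5708, 0.0768, 0.1327]
ee_rot: [3.098, 0.518, 0.003]
contact_force: [0.5, 0.1, -2.2]
width: 0.404
th 19.0 tcp [0.5708 0.0768 0.1327] shift [-0.0007  0.0004  0.048 ] turn -0.0 rows>= 1
```

```bash
python3 -m creep '[[[0,0,0.02,0,0.2],[-0.0007,0.0004,0.035,0,0.2],[-0.0007,0.0004,0.043,0,0.2],[-0.0007,0.0004,0.047,0,0.2],[-0.0007,0.0004,0.047,0,0.2],[-0.0007,0.0004,0.047,0,0.2]]]'
python3 -c "
from h import *
to(.5703,.0762,.0835,19)"
```

```text
time: 47.55
tcp_pos: [0.5699, 0.0764, 0.0852]
ee_rot: [3.098, 0.519, 0.002]
contact_force: [0.1, -1.1, -3.4]
width: 0.408
th 19.0 tcp [0.5699 0.0764 0.0852] shift [0.0003 0.0003 0.0017] turn 0.0 rows>= 1
```

```bash
python3 -m creep '[[[0,0,0.0008,0,0.2],[0,0,0.0014,0,0.2],[0,0,0.0014,0,0.2],[0,0,0.0014,0,0.2]]]'; python3 -m creep '[[[0,0,0,0,0.5],[0,0,0,0,0.6],[0,0,0,0,0.6],[0,0,0,0,0.6],[0,0,-0.02,0,0.6],[0,0,-0.05,0,0.7],[0,0,-0.09,0,1],[0,0.03,-0.12,0,1],[0,0.09,-0.12,0,1],[0,0.1,-0.12,0,1],[0,0.1,-0.12,0,1]]]'
python3 - <<'E'
from h import *
o=observe();c=calibration('wrist');im=get_image('wrist');save('w13',im)
h=cv2.cvtColor(im,cv2.COLOR_RGB2HSV).astype(int)
q=proj(c,[[.5713,.0765,.129],[.561,.106,.086]]).round(1);print(q)
z=im[100:300,100:420];save('w13c',cv2.resize(np.clip(z*1.5,0,255).astype(np.uint8),None,fx=2.5,fy=2.5))
E
```

```text
time: 48.05
tcp_pos: [0.5696, 0.0764, 0.0837]
ee_rot: [3.098, 0.519, 0.001]
contact_force: [-0.2, -0.3, -0.2]
width: 0.405
time: 49.42
tcp_pos: [0.6021, -0.0187, 0.204]
ee_rot: [-3.099, -0.516, -0.001]
contact_force: [-0.5, 0.3, 0.8]
width: 0.997
[[202.8 201.3]
 [187.3 189.4]]
```

View pics/w13c.png

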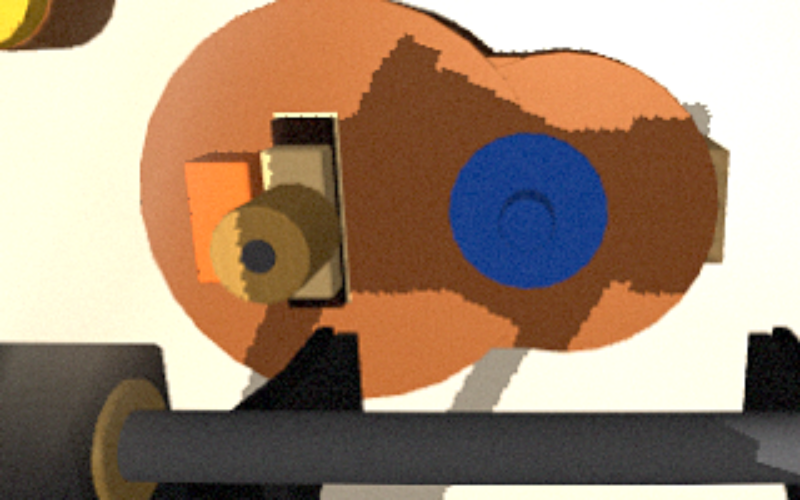

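Brass top centre measures (203,201) against a predicted (202.8,201.3); stop block, bridge, caul and cover are all in place, and the gripper is clear. I'm handing it in.

```bash
python3 -c "
from h import *
o=observe();print(o['time'],o['contact_force']);print(finish_job())"
```

```text
49.475 [ 0.25009186  1.30569761 -0.31361678]
the job is handed in; nothing more can be done
None
```

The job was handed in at 49.5 s of the 128 s allowed. The bridge is on the patch, the caul on the bridge, the brass weight on the caul, the stop block behind and the cover over the sound hole. No verdict is reported at hand-in.

**Placement checks from the wrist camera:**

| Part | Result |
|---|---|
| Bridge | under 1 mm and about 0.2° from the patch |
| Caul | about 1 mm off the bridge centre |
| Brass weight | within 0.5 px of the predicted centre |
| Stop block | about 1–1.5 px from its planned place, parallel, planned gap 6 mm |
| Cover | measured on the hole centre, knob up |

- **Finger length:** The real fingertips sit 18 mm behind the reported TCP, not 14 mm ahead. My first grasp of the bridge closed on air above it. I found the offset by pressing the closed tips onto the bridge (about 26 N at most), and every later grasp used it.
- **Stop block readings:** Colour-mask readings of the block disagreed by 7 mm because they took in its side faces, and the automatic check after placing failed for a similar reason. I used readings made by eye from the pictures instead.
- **Bystanders:** I did not re-measure the steel weight, bottles or jar at the end. No contact with them was seen.

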